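# Raise the weighted glue-press arm and slide the ring box out

### The job

The glue in the white ring box has set under the counterweighted arm of the grey glue press. With the fingertips, push the arm up by its red cross handle, past its balance point, so that it stays raised by itself; only then push the ring box along the press bed until it stands on the green felt square. Nothing is to be gripped: do not pinch the handle, squeeze, lift or tip the box, and leave the other things on the bench where they are.

Things in the scene. Friction and masses are not known exactly. Their poses are not given: they have to be found in the camera images.
- glue_press: grey glue press, fixed on the bench. Origin: on the bench top under the middle of its bed; x points from the bed to the pivot (to the robot's left, 1.1 to 1.6 rad from ahead), y along the bed, z up. Bed: flat slab 90 (x) by 280 mm (y), its top 12 mm above the bench, no rims. A 60 mm wide spine runs to x = 193 mm and carries two upright cheeks, 34 mm wide overall, 87 mm high, at x = 126 to 156 mm
- press_pivot (a point): hinge axis of the press arm, at x = 141 mm, y = 0, z = 70 mm of the press; the axis is level, along the press's y
- press_handle (a point): middle of the red cross handle at the free end of the press arm (to the robot's right): a level round bar, 14 mm thick, 110 mm long along the press's y, 215 mm from the pivot; 107 mm above the bench when the arm is down. The arm is a steel flat 14 mm wide and 10 mm thick running straight from the handle's middle to the pivot
- hold_arm (a joint): angle of the press arm (rad): 0 with the foot on the box and the arm sloping 10 degrees up from the pivot towards the handle; grows as the handle goes up and over towards the pivot; stop at 1.65 (arm leaning 15 degrees beyond upright). It balances at about 0.77: below, it falls back on the box; beyond, it falls by itself to the stop and stays. Raising takes about 1.3 to 2.3 N at the handle at first, less further up
- ring_box: closed white ring box, 50 x 50 x 34 mm, 60 to 130 g, loose, standing on the bed's middle under the foot. Origin: centre of its underside, z up. The lid does not open
- green_felt: green felt square, 66 x 66 mm, let in flush at one end of the bed, 100 mm from the bed's middle (near or far end, it varies). Origin: its centre, on the bed's surface
- purple_felt: purple felt square of the same size at the other end of the bed; not used. Origin: its centre, on the bed's surface
- flux_jar: cream stoneware jar, 55 mm across, 60 mm high, bystander; origin: centre of its underside
- solder_spool: green spool of wire, 65 x 46 x 23 mm, bystander; origin: centre of its underside
- bur_dome: pale round stand with small burs, 63 mm across, 67 mm high, bystander; origin: centre of its underside
- bench_block: square steel block, 65 x 65 x 19 mm, bystander; origin: centre of its underside
- press_foot (a point): middle of the underside of the rubber foot (30 mm across) that stands on the ring box when the arm is down; it hangs on a screw from the arm, 143 mm from the pivot, and rises with the arm. Beyond the pivot a brass weight (44 mm across) on a 100 mm rod sticks up and tips away from the bed as the arm rises
Things that resemble listed ones, but are neither listed nor needed, are in the scene too. Of the things that look like the ring_box, the largest one is meant.

How it is judged:
By the outcome, as a careful person would: the job done as asked, in the order asked, and still so for the second after the job is handed in, with the robot touching nothing.
It also fails if it takes over 45 s, if anything falls off the work surface, if the arm or the gripper's body presses on something with over 40 N, if the wrist force passes 120 N, or if a joint passes its speed limit or range.

### The arm

A 6-joint arm with a two-finger parallel gripper is mounted at the origin on a cart in front of the work surface, level with it; the furniture and walls round the work are solid. World frame = base frame: x ahead of the robot, y to its left, z up, the work surface at z = 0. Lengths are in m, angles in rad, forces in N, time in s.
With the tool pointing down it reaches from about 0.4 to 0.925 m from the base axis. Payload 3.4 kg.
Tool frame: the origin (TCP) lies on the centre line of the jaws, within the pads' length; the fingertips stand 11 mm ahead of it and the grasp point (between the pads) lies 8 mm behind it (ctrl.finger_overhang is the distance from the TCP to the fingertips, in m); x points along the fingers, z is the direction in which the jaws open and shut, and the axes are right-handed (so a half turn about x gives the same grasp; the last joint's range is limited). The gripper opens to 85 mm and grips with 20 to 120 N. Pads are 22 mm wide; open, the fingers measure 114 mm over their backs; the gripper's body (76 mm by 85 mm) begins 54 mm behind the grasp point. The pads swing forward as they close: fully open they stand 13 mm farther back than shut.
Start: joints at [-1.232, 0.307, 1.506, -0, 1.328, -0.073], TCP at [0.231, -0.527, 0.206] pointing down, gripper open.
Joint ranges: [-3.12, 3.12], [-1.05, 2.28], [0.14, 2.33], [-1.42, 4.57], [0.1, 2.73], [-2.68, 2.68]. Speed limits (rad/s): [2.57, 2.57, 3.14, 3.14, 3.14, 3.14].

### API

Orientations are given as a rotation vector (axis times angle).
In Python, from cell import ctrl gives the robot as it stands.
- The arm moves only by the shell command python3 -m inch 'ROWS'. ROWS is JSON, a list of rows, each an object with "xyz": the shift along the world's x, y, z in m, a list of three; "angular": the turn, a rotation vector about the world's x, y, z in rad, a list of three; "fingers": the closure, from 0 (fully open) to 1 (shut). In form: [{"xyz": [x, y, z], "angular": [rx, ry, rz], "fingers": fingers}, ...]. A call has 1 to 5 rows; each row is the pose to reach, as a shift and turn from the pose measured when the call began; what a row does not reach only later rows make up. A row lasts 1/12 s, in which the tool goes at most 41.7 mm and 7.16 degrees, less where a joint would pass 70% of its speed; a pose out of reach is approached as far as the arm can. A call with a gripper value outside its range is refused whole. The fingers move at their own pace and stop on an object; the grip force is fixed at half the most. Time passes only in rows, so rows that repeat a pose let the fingers close. It gives the time, the measured TCP pose, the force and the opening at its end, in the units of the state.
- ctrl.state(): the state, without advancing time (a new reading comes with each control period).
- ctrl.get_image(name): name is "scene" or "top"; returns (picture, depth): 420x560x3 uint8, red, green, blue; 420x560 float32, m along the optical axis (not along the pixel's ray), 0 where there is no reading.
- ctrl.camera_params(name): a dict with "fx", "fy", "cx", "cy" (pixels), "dist" ([k1, k2, p1, p2, k3] as OpenCV has them; the pictures are not rectified), "T" (4x4, takes a point from camera to world coordinates). Camera axes: x right, y down, z forward; pixel columns grow to the right and rows downward; lengths in m; the calibration is good to about 2 mm. A picture is of the moment at which its call begins. camera_params takes no time and is no camera call.
- ctrl.sign_off(): hands the job in, once; it reports no verdict.
Trained networks look in the newest picture that a camera, given by its name, has taken for a name from the list of things; names that differ only in an ending like _2 or _b are one class to them, and where a whole thing is asked for, a point or a joint stands for the part that bears it (a point fixed in the world has none). Each returns a list of dicts, best first, with "p" (0 to 1); they miss things now and then, are a little off and sometimes report something else, mostly with a low value. They report only what shows in the picture. A call takes as long as a camera call. They do not tell look-alikes from the thing itself.
- ctrl.look_for(camera, target): "at" ([column, row] in pixels, amid what is visible of it).
The state is a dict: "t": time; "joints": joint angles; "dq": joint speeds; "joint_torque": joint torques, N m; "position": TCP position; "eef_rot": TCP orientation; "contact_force": force on the tool from outside, world axes, zero at the start; "moment": the same for the moment, N m; "width": finger opening in m.
Only numpy, scipy, OpenCV 4.12 (cv2) and the standard library are available. Lean on these libraries where they do the work, as an engineer would, in place of code of your own. Each camera call takes 0.05 s, during which the arm holds its last target.

## Working session

There is one attempt and no reset: what is moved stays moved. The work goes in short steps, Python scripts to look and compute and a shell command to move; the robot and the scene stay as the last step left them, time stands still between calls to the robot, and variables do not carry over. Pictures are saved under pics/ and viewed, and the job is handed in when it is done.

```bash
mkdir -p pics; ls; cat > h.py <<'E'
import numpy as np, cv2
from cell import ctrl
def snap(cam,fn):
    im,d=ctrl.get_image(cam); cv2.imwrite('pics/'+fn,cv2.cvtColor(im,cv2.COLOR_RGB2BGR)); np.savez('/tmp/'+cam,im=im,d=d); return im,d
def unproj(cam,uv,d):
    p=ctrl.camera_params(cam);K=np.array([[p['fx'],0,p['cx']],[0,p['fy'],p['cy']],[0,0,1]])
    n=cv2.undistortPoints(np.array(uv,float).reshape(-1,1,2),K,np.array(p['dist']))[:,0]
    P=np.c_[n,np.ones(len(n))]*np.array(d).reshape(-1,1)
    T=np.array(p['T']);return P@T[:3,:3].T+T[:3,3]
def rayz(cam,uv,z):
    T=np.array(ctrl.camera_params(cam)['T']);P=unproj(cam,uv,np.ones(len(uv)));o=T[:3,3];v=P-o
    return o+v*((z-o[2])/v[:,2])[:,None]
def proj(cam,P):
    p=ctrl.camera_params(cam);K=np.array([[p['fx'],0,p['cx']],[0,p['fy'],p['cy']],[0,0,1]])
    W=np.linalg.inv(np.array(p['T']))
    return cv2.projectPoints(np.array(P,float).reshape(-1,1,3),cv2.Rodrigues(W[:3,:3])[0],W[:3,3],K,np.array(p['dist']))[0][:,0]
E
python3 - <<'E'
from h import *
print({k:v for k,v in ctrl.state().items()})
for c in('scene','top'):
    snap(c,c+'1.png')
    for n in ['ring_box','press_handle','green_felt','purple_felt','flux_jar','solder_spool','bur_dome','bench_block','press_foot','press_pivot']:
        print(c,n,[(np.round(r['at']).tolist(),round(r['p'],2)) for r in ctrl.look_for(c,n)])
E
```

```text
pics
{'t': 0.0, 'joints': array([-1.23149790e+00,  3.07564501e-01,  1.50765597e+00, -1.09996624e-06,
        1.32845248e+00, -7.34941282e-02]), 'dq': array([-1.58026844e-04, -1.24215291e-03, -2.22789978e-05, -5.87477727e-04,
        3.43718991e-05, -1.67322274e-03]), 'joint_torque': array([-8.41891438e-05, -4.57559824e+01, -2.51915056e+01, -2.07680860e-04,
        1.35350204e-02, -3.89065207e-06]), 'position': array([ 0.23039857, -0.52599199,  0.20519257]), 'eef_rot': array([ 0.90124088,  1.37835863, -0.8991643 ]), 'contact_force': array([ 0.11081999, -0.17687627, -0.82761067]), 'moment': array([-0.0097378 , -0.00459478,  0.00661531]), 'width': 0.08530394220256036}
scene ring_box [([317.0, 185.0], 0.53)]
scene press_handle [([293.0, 183.0], 0.57)]
scene green_felt [([338.0, 200.0], 0.69), ([296.0, 199.0], 0.57)]
scene purple_felt [([289.0, 176.0], 0.69)]
scene flux_jar [([247.0, 348.0], 0.85)]
scene solder_spool [([238.0, 316.0], 0.61), ([297.0, 196.0], 0.29)]
scene bur_dome [([268.0, 308.0], 0.82)]
scene bench_block [([176.0, 301.0], 0.79)]
scene press_foot [([299.0, 178.0], 0.62)]
scene press_pivot []
top ring_box [([351.0, 207.0], 0.61), ([394.0, 176.0], 0.59), ([406.0, 203.0], 0.5)]
top press_handle [([338.0, 196.0], 0.97)]
top green_felt [([348.0, 239.0], 0.92), ([334.0, 195.0], 0.47)]
top purple_felt [([354.0, 169.0], 0.79)]
top flux_jar [([152.0, 240.0], 0.86), ([340.0, 199.0], 0.53)]
top solder_spool [([180.0, 211.0], 0.55), ([341.0, 200.0], 0.35)]
top bur_dome [([196.0, 243.0], 0.86)]
top bench_block [([171.0, 166.0], 0.85), ([153.0, 239.0], 0.49)]
top press_foot [([336.0, 193.0], 0.68)]
top press_pivot [([340.0, 200.0], 0.59)]
```

View pics/scene1.png

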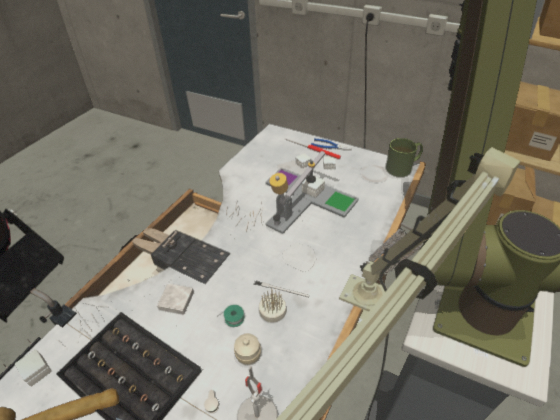

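View pics/top1.png

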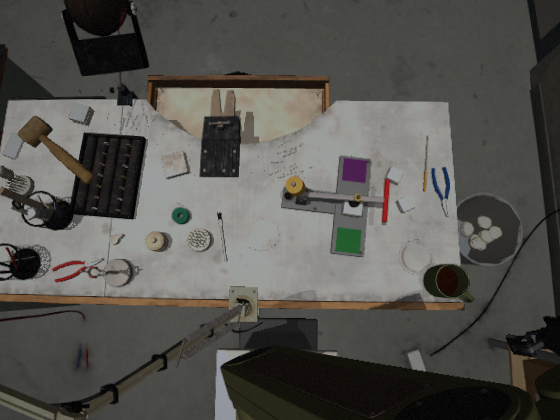

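```bash
python3 - <<'E'
import cv2
a=cv2.imread('pics/top1.png')[140:280,280:430];cv2.imwrite('pics/topcrop.png',cv2.resize(a,None,fx=4,fy=4,interpolation=2))
a=cv2.imread('pics/scene1.png')[110:240,240:390];cv2.imwrite('pics/scrop.png',cv2.resize(a,None,fx=4,fy=4,interpolation=2))
E
```

```text
(no output)
```

View pics/topcrop.png

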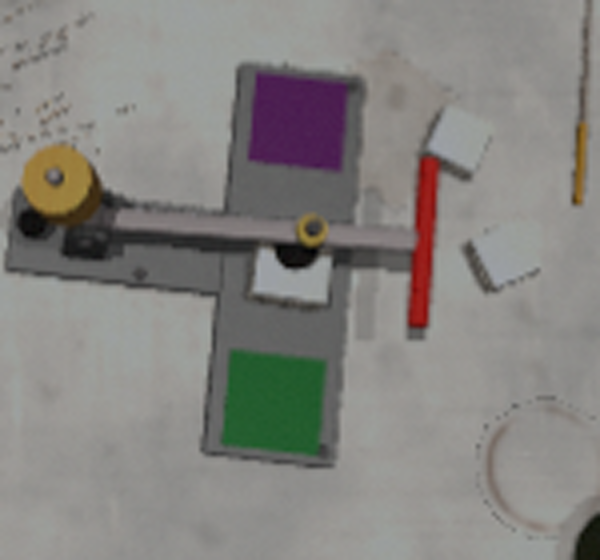

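View pics/scrop.png

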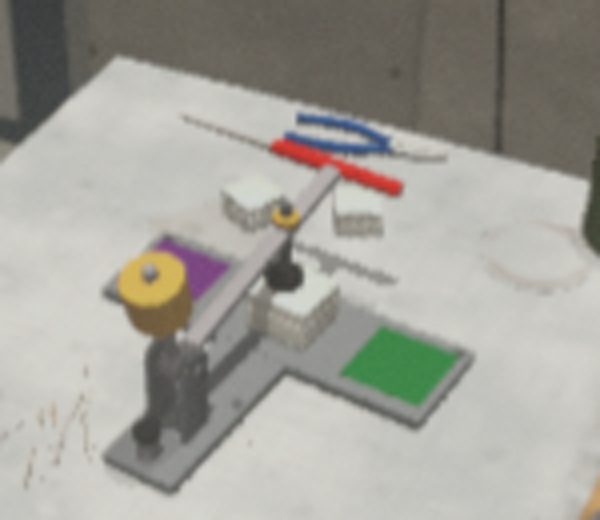

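The ring-box candidates in the top view are (351,208) under the foot on the bed, and two smaller loose white boxes at (394,176) and (406,204). The crop shows that the one under the foot is the largest and stands on the bed, so I choose that one. The red handle runs from (388,178) to (384,222) and the green felt is at the near end, (348,240). Next I'll measure.

```bash
python3 - <<'E'
from h import *
z=np.load('/tmp/top.npz');im=z['im'].astype(int);d=z['d']
r,g,b=im[...,0],im[...,1],im[...,2]
sub=np.zeros(r.shape,bool);sub[140:280,280:400]=1
def m(mask,name,zz):
    n,l,s,c=cv2.connectedComponentsWithStats((mask&sub).astype(np.uint8))
    k=1+np.argmax(s[1:,4]); ys,xs=np.where(l==k)
    rect=cv2.minAreaRect(np.c_[xs,ys].astype(np.float32))
    bp=cv2.boxPoints(rect)
    print(name,s[k,4],c[k].round(1),rayz('top',[c[k]],zz).round(4)[0], 'depth3D',np.median(unproj('top',np.c_[xs,ys],d[ys,xs]),axis=0).round(4))
    print(rayz('top',bp,zz).round(4).tolist())
    return rayz('top',np.c_[xs,ys],zz)
G=m((g>r+40)&(g>b+30),'green',.012);P=m((r>g+40)&(b>g+30),'purple',.012);H=m((r>g+80)&(r>b+80),'handle',.107)
gc,pc=G.mean(0),P.mean(0);v=(pc-gc)[:2];print('len',np.linalg.norm(v),'mid',(gc+pc)/2)
# press y is along bed; press x to robot's left
v/=np.linalg.norm(v);x=np.array([-v[1],v[0]]);y=v
print('press x',x,'ang',np.arctan2(x[1],x[0]))
for s in(-1,1):
  pass
u,sv,vt=np.linalg.svd((H-H.mean(0))[:,:2],full_matrices=False);print('handle dir',vt[0],'len',np.ptp((H-H.mean(0))[:,:2]@vt[0]))
o=((gc+pc)/2)[:2];print('handle pred',o-x*(215*np.cos(np.deg2rad(10))-141)/1000)
# white boxes, depth map
for nm,(a,bb,c2,dd) in dict(box=(198,212,343,362),b1=(167,184,386,402),b2=(195,214,396,416)).items():
    yy,xx=np.mgrid[a:bb,c2:dd];Q=unproj('top',np.c_[xx.ravel(),yy.ravel()],d[yy,xx].ravel())
    q=Q[(Q[:,2]>(.035 if nm=='box' else .012))&(Q[:,2]<.06)];print(nm,len(q),q.min(0).round(3),q.max(0).round(3),np.median(q,0).round(3))
p=ctrl.camera_params('top');print(np.array(p['T'])[:3,3],p['fx'])
E
```

```text
green 546 [348.  240.3] [ 0.4416 -0.1884  0.012 ] depth3D [ 0.442  -0.1885  0.012 ]
[[0.4138, -0.152, 0.012], [0.4766, -0.1602, 0.012], [0.4696, -0.2259, 0.012], [0.4069, -0.2171, 0.012]]
purple 461 [354. 170.] [ 0.6408 -0.2095  0.012 ] depth3D [ 0.6408 -0.2094  0.0123]
[[0.6131, -0.175, 0.012], [0.6745, -0.1821, 0.012], [0.6689, -0.2444, 0.012], [0.6076, -0.2366, 0.012]]
handle 174 [385.4 200.2] [ 0.5339 -0.2699  0.107 ] depth3D [ 0.5305 -0.2682  0.1136]
[[0.483, -0.2588, 0.107], [0.5876, -0.2703, 0.107], [0.5869, -0.2813, 0.107], [0.4823, -0.2695, 0.107]]
len 0.2003638380656168 mid [ 0.54125947 -0.19897313  0.012     ]
press x [0.10516161 0.99445515] ang 1.4654399172396355
handle dir [-0.99399694  0.10940788] len 0.1055739591167738
handle pred [ 0.53382101 -0.26931459]
box 202 [ 0.516 -0.22   0.035] [ 0.548 -0.171  0.059] [ 0.529 -0.193  0.047]
b1 187 [ 0.604 -0.339  0.012] [ 0.65  -0.297  0.031] [ 0.624 -0.318  0.025]
b2 209 [ 0.522 -0.373  0.012] [ 0.567 -0.324  0.03 ] [ 0.545 -0.347  0.025]
[ 0.3174031  -0.00621446  1.10036722] 400.8014804927628
```

```bash
cat > rot.py <<'E'
from h import *
from scipy.spatial.transform import Rotation as R
px=np.array([0.1052,0.9945,0]);bx=np.array([0.9945,-0.1052,0]) # bx: along bed away from robot
def shift(Rt):
    return (R.from_matrix(Rt)*R.from_rotvec(ctrl.state()['eef_rot']).inv()).as_rotvec()
def frame(x,z):
    x=np.array(x,float);x/=np.linalg.norm(x);z=np.array(z,float);z-=x*(z@x);z/=np.linalg.norm(z);return np.c_[x,np.cross(z,x),z]
E
python3 - <<'E'
from rot import *
print(R.from_rotvec(ctrl.state()['eef_rot']).as_matrix().round(2))
print(ctrl.finger_overhang)
a=np.deg2rad(30);t=px*np.cos(a)-np.array([0,0,1])*np.sin(a)
for z in (bx,-bx,np.cross(t,bx),-np.cross(t,bx)):
    v=shift(frame(t,z));print(z.round(2),v.round(3),np.rad2deg(np.linalg.norm(v)))
E
```

```text
[[ 0.    0.92  0.4 ]
 [-0.    0.4  -0.92]
 [-1.   -0.    0.  ]]
0.011
[ 0.99 -0.11  0.  ] [ 0.882 -0.646  0.951] 83.02467926065125
[-0.99  0.11 -0.  ] [ 0.735  1.004 -1.864] 128.4258928980247
[-0.05 -0.5  -0.87] [ 1.046  0.162 -0.47 ] 66.32934910795477
[0.05 0.5  0.87] [ 0.212 -1.365  2.313] 154.36107315908262
```

```bash
python3 - <<'E'
from h import *
z=np.load('/tmp/top.npz');d=z['d']
for nm,(a,b,c,e) in dict(mug=(262,303,420,475),right=(130,300,455,520),nearR=(230,262,395,440)).items():
    yy,xx=np.mgrid[a:b,c:e];Q=unproj('top',np.c_[xx.ravel(),yy.ravel()],d[yy,xx].ravel());q=Q[(Q[:,2]>.01)]
    print(nm,len(q),len(q) and (np.percentile(q,2,axis=0).round(3),np.percentile(q,98,axis=0).round(3)))
E
```

```text
mug 1398 (array([ 0.286, -0.487,  0.017]), array([ 0.373, -0.389,  0.096]))
right 500 (array([ 0.289, -0.488,  0.03 ]), array([ 0.368, -0.006,  1.1  ]))
nearR 1 (array([ 0.317, -0.006,  1.1  ]), array([ 0.317, -0.006,  1.1  ]))
```

```bash
python3 -m inch '[{"xyz":[0.015,0.01,0.03],"angular":[0.1,0.016,-0.045],"fingers":1},{"xyz":[0.03,0.02,0.06],"angular":[0.2,0.031,-0.09],"fingers":1},{"xyz":[0.045,0.03,0.09],"angular":[0.3,0.047,-0.135],"fingers":1},{"xyz":[0.06,0.04,0.1],"angular":[0.4,0.062,-0.18],"fingers":1},{"xyz":[0.08,0.05,0.1],"angular":[0.5,0.078,-0.225],"fingers":1}]'
```

```text
t: 1.52
position: [0.3117, -0.4783, 0.3107]
eef_rot: [1.433, 1.619, -0.775]
contact_force: [0.4, 0.2, -0.3]
width: 0.0254
```

```bash
cat >> rot.py <<'E'
def lift_frame(deg):
    a=np.deg2rad(deg);t=px*np.cos(a)-np.array([0,0,1])*np.sin(a);return frame(t,np.cross(t,bx))
E
python3 - <<'E'
from rot import *
v=shift(lift_frame(30));print(v.round(3),np.rad2deg(np.linalg.norm(v)),ctrl.state()['joints'].round(2))
E
```

```text
[ 0.55   0.085 -0.243] 34.788917976620276 [-1.18  0.52  1.02  0.19  2.07  0.26]
```

```bash
python3 -m inch '[{"xyz":[0.035,0.005,0],"angular":[0.11,0.017,-0.049],"fingers":1},{"xyz":[0.07,0.01,0],"angular":[0.22,0.034,-0.098],"fingers":1},{"xyz":[0.105,0.02,-0.01],"angular":[0.33,0.051,-0.147],"fingers":1},{"xyz":[0.14,0.03,-0.025],"angular":[0.44,0.068,-0.196],"fingers":1},{"xyz":[0.17,0.04,-0.04],"angular":[0.55,0.085,-0.243],"fingers":1}]'; python3 - <<'E'
from rot import *
v=shift(lift_frame(30));print(v.round(3),np.rad2deg(np.linalg.norm(v)),ctrl.state()['joints'].round(2))
E
```

```text
t: 1.93
position: [0.4841, -0.4388, 0.2703]
eef_rot: [2.04, 1.832, -0.544]
contact_force: [1.0, -0.3, -0.7]
width: 0.0005
[-0.002  0.     0.002] 0.17614329649690175 [-1.1   0.87  0.79  0.71  2.32  0.84]
```

```bash
python3 -m inch '[{"xyz":[0.002,0.01,-0.035],"angular":[0,0,0],"fingers":1},{"xyz":[0.004,0.02,-0.07],"angular":[0,0,0],"fingers":1},{"xyz":[0.006,0.035,-0.105],"angular":[0,0,0],"fingers":1},{"xyz":[0.007,0.05,-0.14],"angular":[0,0,0],"fingers":1},{"xyz":[0.007,0.06,-0.15],"angular":[0,0,0],"fingers":1}]'; python3 - <<'E'
from rot import *
v=shift(lift_frame(30));print(v.round(3),np.rad2deg(np.linalg.norm(v)),ctrl.state()['joints'].round(2))
snap('scene','s2.png');snap('top','t2.png')
a=cv2.imread('pics/t2.png')[120:320,260:560];b=cv2.imread('pics/s2.png')[110:310,240:540]
cv2.imwrite('pics/c2.png',cv2.resize(np.vstack([a,b]),None,fx=1.5,fy=1.5,interpolation=2)[:600])
E
```

```text
t: 2.35
position: [0.4901, -0.3759, 0.1141]
eef_rot: [2.045, 1.839, -0.546]
contact_force: [0.2, 0.3, -1.0]
width: 0.0001
[-0.008 -0.006  0.002] 0.5935828255407353 [-1.06  0.92  1.08  0.6   2.03  0.63]
```

View pics/c2.png

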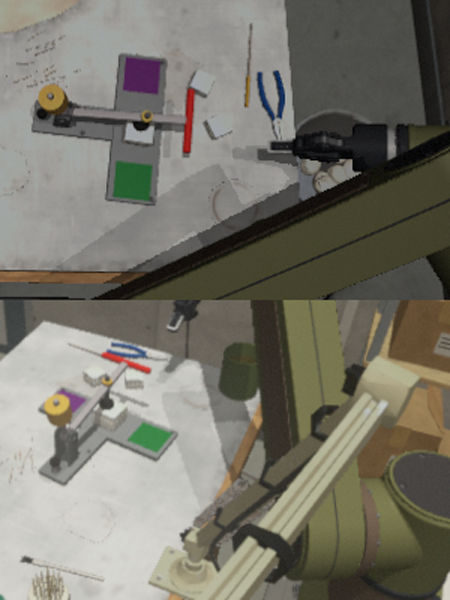

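```bash
python3 - <<'E'
from rot import *
s=ctrl.state();Rt=R.from_rotvec(s['eef_rot']).as_matrix();p=s['position'];print(p.round(4),s['t'])
for o in(-.06,-.008,.0,.011):print(o,proj('top',[p+Rt[:,0]*o]).round(1),proj('scene',[p+Rt[:,0]*o]).round(1))
a=cv2.imread('pics/t2.png')[180:260,360:500];b=cv2.imread('pics/s2.png')[90:190,290:430]
cv2.imwrite('pics/c3.png',np.vstack([cv2.resize(a,None,fx=4,fy=4)[:290],cv2.resize(b,None,fx=4,fy=4)[:300]]))
E
```

```text
[ 0.4904 -0.376   0.1175] 2.45
-0.06 [[455.  217.3]] [[359.3 120.3]]
-0.008 [[432.7 217. ]] [[352.1 133.7]]
0.0 [[429.4 216.9]] [[350.9 135.8]]
0.011 [[424.9 216.9]] [[349.4 138.7]]
```

View pics/c3.png

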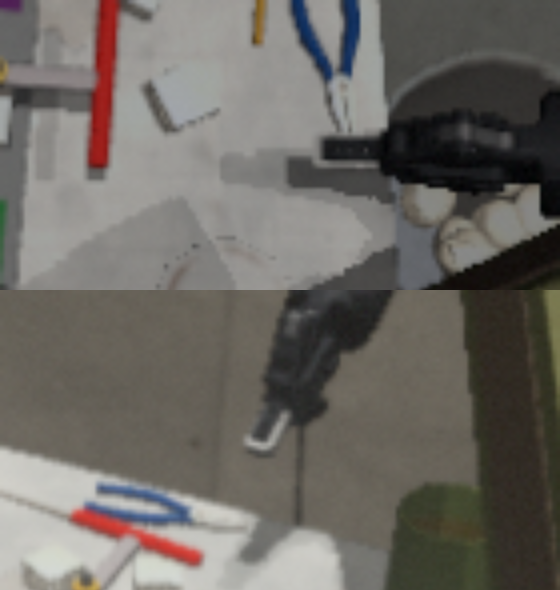

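```bash
python3 - <<'E'
from rot import *
s=ctrl.state();Rt=R.from_rotvec(s['eef_rot']).as_matrix();p=s['position']
for c,reg in(('top',(195,240,425,490)),('scene',(85,150,340,385))):
    d=np.load(f'/tmp/{c}.npz')['d'];a,b,e,f=reg;yy,xx=np.mgrid[a:b,e:f]
    Q=unproj(c,np.c_[xx.ravel(),yy.ravel()],d[yy,xx].ravel());L=(Q-p)@Rt
    k=(np.abs(L[:,1])<.06)&(np.abs(L[:,2])<.06)&(L[:,0]>-.15)&(L[:,0]<.05)&(Q[:,2]>.05);L=L[k]
    print(c,k.sum())
    for lo in np.arange(-.15,.05,.01):
        m=(L[:,0]>=lo)&(L[:,0]<lo+.01)
        if m.sum():print(round(lo,2),m.sum(),np.percentile(L[m],[2,98],axis=0).round(3).tolist())
E
```

```text
top 763
-0.14 55 [[-0.136, -0.012, -0.042], [-0.13, 0.008, 0.025]]
-0.13 87 [[-0.129, -0.02, -0.048], [-0.12, 0.02, 0.015]]
-0.12 98 [[-0.12, -0.02, -0.059], [-0.11, 0.017, 0.013]]
-0.11 77 [[-0.109, -0.018, -0.06], [-0.1, 0.01, 0.052]]
-0.1 86 [[-0.1, -0.018, -0.057], [-0.091, 0.011, 0.052]]
-0.09 68 [[-0.089, -0.018, -0.049], [-0.08, 0.011, 0.032]]
-0.08 73 [[-0.08, -0.014, -0.039], [-0.07, 0.011, 0.027]]
-0.07 53 [[-0.07, -0.013, -0.03], [-0.061, 0.011, 0.027]]
-0.06 43 [[-0.059, -0.011, -0.016], [-0.05, 0.009, 0.003]]
-0.05 45 [[-0.05, -0.011, -0.017], [-0.04, 0.01, 0.004]]
-0.04 40 [[-0.039, -0.012, -0.015], [-0.031, 0.009, 0.004]]
-0.03 38 [[-0.03, -0.011, -0.014], [-0.021, 0.009, 0.005]]
scene 615
-0.15 95 [[-0.15, -0.034, -0.038], [-0.141, 0.03, 0.026]]
-0.14 28 [[-0.139, -0.011, -0.041], [-0.13, 0.008, 0.015]]
-0.13 33 [[-0.13, -0.02, -0.041], [-0.121, 0.007, 0.033]]
-0.12 42 [[-0.119, -0.019, -0.06], [-0.111, 0.011, 0.053]]
-0.11 67 [[-0.11, -0.016, -0.06], [-0.1, 0.013, 0.054]]
-0.1 77 [[-0.1, -0.015, -0.055], [-0.09, 0.015, 0.047]]
-0.09 70 [[-0.09, -0.014, -0.05], [-0.081, 0.013, 0.035]]
-0.08 48 [[-0.08, -0.01, -0.036], [-0.07, 0.014, 0.033]]
-0.07 55 [[-0.069, -0.011, -0.03], [-0.06, 0.014, 0.023]]
-0.06 23 [[-0.06, -0.009, -0.016], [-0.051, 0.009, 0.006]]
-0.05 23 [[-0.049, -0.009, -0.016], [-0.04, 0.009, 0.004]]
-0.04 26 [[-0.039, -0.011, -0.013], [-0.03, 0.012, 0.004]]
-0.03 28 [[-0.029, -0.012, -0.008], [-0.022, 0.009, 0.009]]
```

```bash
cat >> rot.py <<'E'
def tip(cam,name=None):
    s=ctrl.state();Rt=R.from_rotvec(s['eef_rot']).as_matrix();p=s['position']
    im,d=snap(cam,name) if name else ctrl.get_image(cam)
    yy,xx=np.mgrid[0:420,0:560];k=(d>0).ravel()
    Q=unproj(cam,np.c_[xx.ravel(),yy.ravel()],d.ravel());L=(Q-p)@Rt
    k&=(np.abs(L[:,1])<.03)&(np.abs(L[:,2])<.03)&(L[:,0]>-.08)&(L[:,0]<.05)&(Q[:,2]>.05);L=L[k]
    print(cam,s['t'],p.round(4),'tip local x max',np.percentile(L[:,0],[95,98,100]).round(4),'z',np.median(L[L[:,0]>-.05,2]).round(4))
E
python3 - <<'E'
from rot import *
tip('top','t3.png');tip('scene','s3.png');s=ctrl.state();print(s['position'],s['dq'].round(3))
E
```

```text
top 2.45 [ 0.4904 -0.376   0.1175] tip local x max [-0.0263 -0.0242 -0.023 ] z -0.0094
scene 2.5 [ 0.491  -0.3778  0.1195] tip local x max [-0.0254 -0.0247 -0.023 ] z -0.0079
[ 0.49147901 -0.37916112  0.12068327] [-0.012 -0.026 -0.039  0.001  0.003 -0.   ]
```

```bash
python3 - <<'E'
from rot import *
P=np.array([.2304,-.526,.2052])
print(proj('top',[P+[0,0,-.011],P,P+[0,0,.03],P+[0,0,.06]]).round(1).tolist(),proj('scene',[P]).round(0))
a=cv2.imread('pics/top1.png')[300:420,440:560]
cv2.imwrite('pics/c4.png',cv2.resize(a,None,fx=4,fy=4))
E
```

```text
[[514.4, 327.4], [517.2, 327.9], [525.2, 329.3], [533.8, 330.7]] [[452. 109.]]
```

View pics/c4.png

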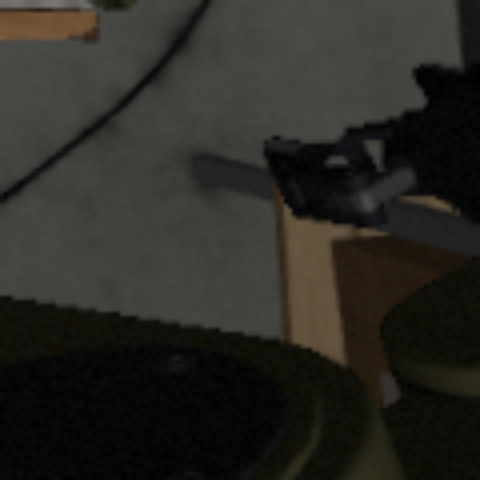

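Both cameras show the fingertips about 34 mm farther back along the tool axis than the reported TCP implies. I'll plan from the image and choose positions that are safe under either reading.

```bash
python3 -m inch '[{"xyz":[0.003,0.03,-0.0175],"angular":[0,0,0],"fingers":1},{"xyz":[0.006,0.06,-0.035],"angular":[0,0,0],"fingers":1},{"xyz":[0.009,0.09,-0.0525],"angular":[0,0,0],"fingers":1},{"xyz":[0.012,0.118,-0.069],"angular":[0,0,0],"fingers":1},{"xyz":[0.012,0.127,-0.074],"angular":[0,0,0],"fingers":1}]'; python3 - <<'E'
from rot import *
tip('top','t4.png');tip('scene','s4.png');s=ctrl.state();print(s['position'],s['contact_force'].round(2))
a=cv2.imread('pics/t4.png')[160:250,320:460];b=cv2.imread('pics/s4.png')[100:200,250:390]
cv2.imwrite('pics/c5.png',np.vstack([cv2.resize(a,None,fx=4,fy=4)[:300],cv2.resize(b,None,fx=4,fy=4)[:300]]))
E
```

```text
t: 2.97
position: [0.5036, -0.2497, 0.047]
eef_rot: [2.039, 1.834, -0.543]
contact_force: [-0.6, 0.3, -0.1]
width: 0.0002
top 2.9667 [ 0.5036 -0.2497  0.047 ] tip local x max [-0.0247  0.0333  0.0449] z -0.0106
scene 3.0167 [ 0.5033 -0.2494  0.047 ] tip local x max [-0.0226  0.0269  0.0383] z -0.0087
[ 0.50380767 -0.2516368   0.04761665] [-0.11 -0.68 -0.42]
```

View pics/c5.png

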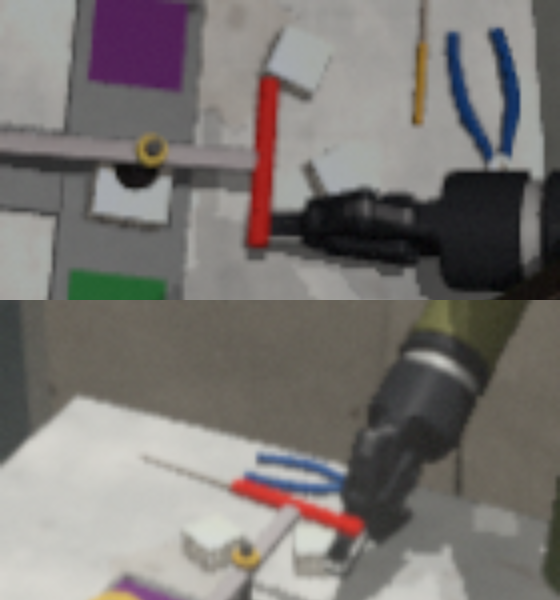

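```bash
python3 -m inch '[{"xyz":[0,0.003,0.006],"angular":[0,0,0],"fingers":1},{"xyz":[0,0.006,0.012],"angular":[0,0,0],"fingers":1},{"xyz":[0,0.009,0.018],"angular":[0,0,0],"fingers":1},{"xyz":[0,0.012,0.023],"angular":[0,0,0],"fingers":1},{"xyz":[0,0.014,0.028],"angular":[0,0,0],"fingers":1}]'; python3 - <<'E'
from rot import *
s=ctrl.state();print(s['position'],s['contact_force'].round(2),s['joints'].round(2))
E
```

```text
t: 3.48
position: [0.5043, -0.2393, 0.0763]
eef_rot: [2.037, 1.828, -0.545]
contact_force: [-0.9, -3.6, -1.2]
width: -0.0001
[ 0.50432535 -0.23934342  0.07628662] [-0.92 -3.57 -1.24] [-0.95  0.85  1.39  0.63  1.77  0.56]
```

```bash
python3 - <<'E'
from rot import *
snap('top','t5.png');snap('scene','s5.png');s=ctrl.state();print(s['position'],s['contact_force'].round(2))
a=cv2.imread('pics/t5.png')[160:250,320:460];b=cv2.imread('pics/s5.png')[100:200,250:390]
cv2.imwrite('pics/c6.png',np.vstack([cv2.resize(a,None,fx=4,fy=4)[:300],cv2.resize(b,None,fx=4,fy=4)[:300]]))
E
```

```text
[ 0.50424388 -0.23871711  0.07661893] [ 0.49 -3.14 -1.72]
```

View pics/c6.png

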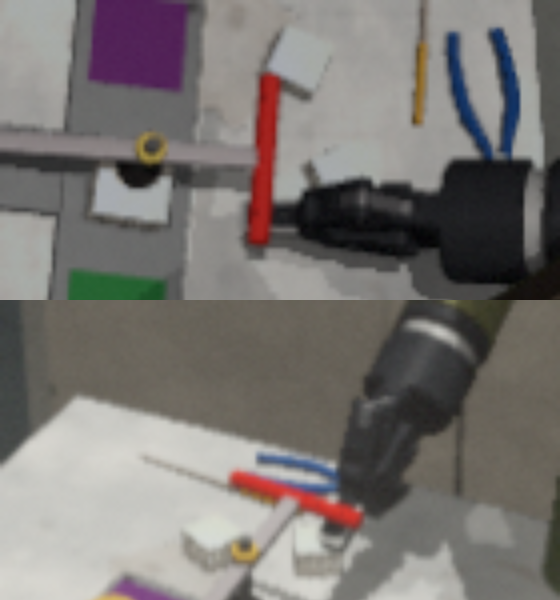

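```bash
python3 -m inch '[{"xyz":[0,-0.001,0.012],"angular":[0,0,0],"fingers":1},{"xyz":[0,0.001,0.024],"angular":[0,0,0],"fingers":1},{"xyz":[0,0.005,0.036],"angular":[0,0,0],"fingers":1},{"xyz":[0.001,0.009,0.048],"angular":[0,0,0],"fingers":1},{"xyz":[0.002,0.014,0.058],"angular":[0,0,0],"fingers":1}]'; python3 - <<'E'
from rot import *
snap('top','t6.png');snap('scene','s6.png');s=ctrl.state();print(s['position'],s['contact_force'].round(2))
a=cv2.imread('pics/t6.png')[160:250,320:460];b=cv2.imread('pics/s6.png')[100:200,250:390]
cv2.imwrite('pics/c7.png',np.vstack([cv2.resize(a,None,fx=4,fy=4)[:300],cv2.resize(b,None,fx=4,fy=4)[:300]]))
im,d=np.load('/tmp/top.npz')['im'].astype(int),np.load('/tmp/top.npz')['d']
m=(im[...,0]>im[...,1]+80)&(im[...,0]>im[...,2]+80);m[:,:330]=0;m[:,410:]=0;ys,xs=np.where(m);print(np.median(unproj('top',np.c_[xs,ys],d[ys,xs]),axis=0))
E
```

```text
t: 4.0
position: [0.5062, -0.2243, 0.1365]
eef_rot: [2.036, 1.829, -0.543]
contact_force: [-0.3, -1.2, -1.6]
width: 0.0002
[ 0.50670797 -0.22396822  0.13720062] [-0.23 -0.33 -0.83]
[ 0.53355321 -0.24551715  0.17753177]
```

View pics/c7.png

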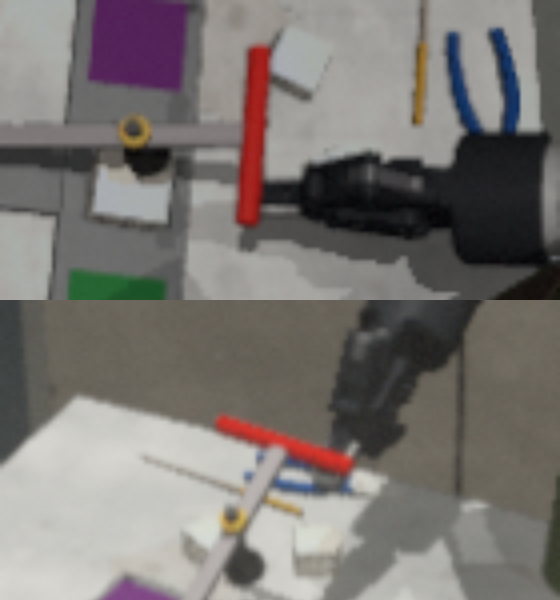

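```bash
python3 -m inch '[{"xyz":[0.001,0.009,0.015],"angular":[0,0,0],"fingers":1},{"xyz":[0.002,0.018,0.029],"angular":[0,0,0],"fingers":1},{"xyz":[0.003,0.028,0.041],"angular":[0,0,0],"fingers":1},{"xyz":[0.004,0.039,0.053],"angular":[0,0,0],"fingers":1},{"xyz":[0.005,0.052,0.064],"angular":[0,0,0],"fingers":1}]'; python3 - <<'E'
from rot import *
snap('top','t7.png');snap('scene','s7.png');s=ctrl.state();print(s['position'],s['contact_force'].round(2),s['joints'].round(2))
im,d=np.load('/tmp/top.npz')['im'].astype(int),np.load('/tmp/top.npz')['d']
m=(im[...,0]>im[...,1]+80)&(im[...,0]>im[...,2]+80);m[:,:310]=0;m[:,410:]=0;ys,xs=np.where(m);print(np.median(unproj('top',np.c_[xs,ys],d[ys,xs]),axis=0))
E
```

```text
t: 4.52
position: [0.5119, -0.171, 0.2024]
eef_rot: [2.035, 1.827, -0.541]
contact_force: [0.1, -0.9, -0.0]
width: 0.0002
[ 0.51176014 -0.16950797  0.20371047] [-0.25 -0.53 -0.26] [-0.88  0.65  1.45  0.7   1.84  0.69]
[ 0.53908191 -0.19162379  0.24319069]
```

```bash
python3 -m inch '[{"xyz":[0.001,0.012,0.009],"angular":[0,0,0],"fingers":1},{"xyz":[0.002,0.024,0.017],"angular":[0,0,0],"fingers":1},{"xyz":[0.004,0.036,0.024],"angular":[0,0,0],"fingers":1},{"xyz":[0.005,0.047,0.03],"angular":[0,0,0],"fingers":1},{"xyz":[0.006,0.055,0.034],"angular":[0,0,0],"fingers":1}]'; python3 - <<'E'
from rot import *
snap('top','t8.png');snap('scene','s8.png');s=ctrl.state();print(s['position'],s['contact_force'].round(2),s['joints'].round(2))
im,d=np.load('/tmp/top.npz')['im'].astype(int),np.load('/tmp/top.npz')['d']
m=(im[...,0]>im[...,1]+80)&(im[...,0]>im[...,2]+80);m[:,:250]=0;m[:,410:]=0;ys,xs=np.where(m);print(np.median(unproj('top',np.c_[xs,ys],d[ys,xs]),axis=0))
E
```

```text
t: 5.03
position: [0.5177, -0.1128, 0.2387]
eef_rot: [2.031, 1.829, -0.538]
contact_force: [-1.5, 0.2, -0.6]
width: -0.0
[ 0.51764442 -0.11281996  0.23867104] [ 0.02 -0.1   0.59] [-0.82  0.57  1.51  0.74  1.82  0.74]
[ 0.54747421 -0.10308479  0.2857453 ]
```

View pics/s8.png

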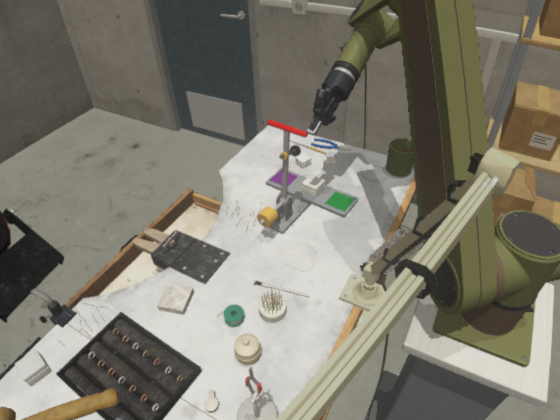

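```bash
python3 -m inch '[{"xyz":[-0.003,-0.03,0.015],"angular":[0,0,0],"fingers":1},{"xyz":[-0.006,-0.06,0.03],"angular":[0,0,0],"fingers":1},{"xyz":[-0.008,-0.09,0.045],"angular":[0,0,0],"fingers":1},{"xyz":[0.02,-0.1,0.05],"angular":[0,0,0],"fingers":1},{"xyz":[0.05,-0.1,0.05],"angular":[0,0,0],"fingers":1}]'; python3 - <<'E'
from rot import *
for sg in(1,-1):
    v=shift(frame([0,0,-1],sg*px));print(v.round(3),np.rad2deg(np.linalg.norm(v)))
im,d=snap('top','t9.png');im=im.astype(int)
m=(im[...,0]>im[...,1]+80)&(im[...,0]>im[...,2]+80);m[:,:250]=0;m[:,410:]=0;ys,xs=np.where(m);print(np.median(unproj('top',np.c_[xs,ys],d[ys,xs]),axis=0))
snap('scene','s9.png');print(ctrl.state()['joints'].round(2))
a=cv2.imread('pics/t9.png')[120:280,260:460];cv2.imwrite('pics/c9.png',cv2.resize(a,None,fx=3.5,fy=3.5))
E
```

```text
t: 5.55
position: [0.5681, -0.2174, 0.2895]
eef_rot: [2.034, 1.822, -0.54]
contact_force: [0.6, -1.5, -0.5]
width: -0.0005
[-0.179 -1.552  2.721] 179.79655974000096
[-1.035  0.12  -0.004] 59.72122653990715
[ 0.55922934 -0.00488325  0.28377728]
[-0.86  0.66  1.18  0.78  2.02  0.89]
```

View pics/c9.png

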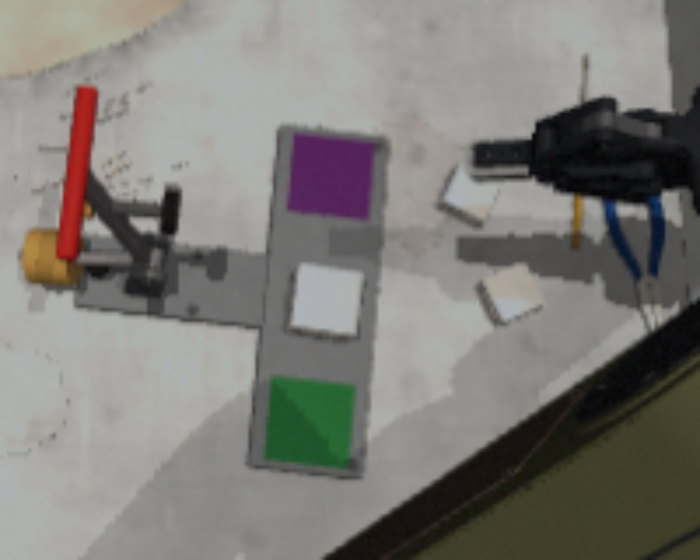

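View pics/s9.png

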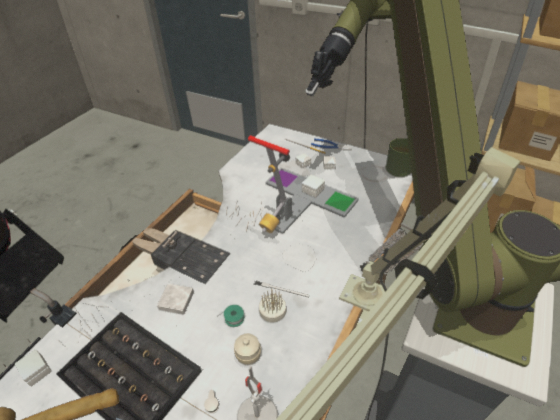

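The press arm stands at its stop and the handle at y = -0.005 matches 1.65 rad. Its box is free at crop pixel (325,300). Next I measure the box and prepare the push from the far side.

```bash
cat > box.py <<'E'
from rot import *
def box(cam='top',rc=((180,250),(330,375))):
    f=np.load(f'/tmp/{cam}.npz');im=f['im'].astype(int);d=f['d']
    (a,b),(c,e)=rc;yy,xx=np.mgrid[a:b,c:e];Q=unproj(cam,np.c_[xx.ravel(),yy.ravel()],d[yy,xx].ravel())
    k=(Q[:,2]>.041)&(Q[:,2]<.05)
    q=Q[k];uv=np.c_[xx.ravel(),yy.ravel()][k]
    mask=np.zeros(d.shape,np.uint8);mask[uv[:,1],uv[:,0]]=1
    n,l,s,cc=cv2.connectedComponentsWithStats(mask);i=1+np.argmax(s[1:,4]);ys,xs=np.where(l==i)
    w=rayz(cam,np.c_[xs,ys],.046)[:,:2]*1000
    r=cv2.minAreaRect(w.astype(np.float32));print('box centre',np.array(r[0])/1000,'size',r[1],'ang',r[2],'mean',w.mean(0)/1000,len(xs))
    return w.mean(0)/1000
if __name__=='__main__':
    c=box();o=np.array([.5413,-.199]);print('in press (along bed away, px):',(c-o)@bx[:2],(c-o)@px[:2])
E
python3 box.py
```

```text
box centre [ 0.53306445 -0.19834114] size (51.07854461669922, 51.36688232421875) ang 82.37894439697266 mean [ 0.5332115  -0.19849563] 345
in press (along bed away, px): -0.008097069467969693 -0.0003493146469956801
```

```bash
python3 -m inch '[{"xyz":[0.02,0.0,0.01],"angular":[-0.115,0.013,0],"fingers":1},{"xyz":[0.04,0.0,0.02],"angular":[-0.23,0.027,0],"fingers":1},{"xyz":[0.055,0.005,0.02],"angular":[-0.345,0.04,0],"fingers":1},{"xyz":[0.065,0.01,0.02],"angular":[-0.46,0.053,0],"fingers":1},{"xyz":[0.07,0.01,0.02],"angular":[-0.575,0.067,0],"fingers":1}]'; python3 -m inch '[{"xyz":[0,0,0],"angular":[-0.115,0.013,0],"fingers":0.8},{"xyz":[0,0,0],"angular":[-0.23,0.027,0],"fingers":0.8},{"xyz":[0,0,0],"angular":[-0.345,0.04,0],"fingers":0.8},{"xyz":[0,0,0],"angular":[-0.46,0.053,0],"fingers":0.8},{"xyz":[0,0,0],"angular":[-0.46,0.053,0],"fingers":0.8}]'; python3 - <<'E'
from rot import *
s=ctrl.state();print(s['position'],s['joints'].round(2),s['width'],shift(frame([0,0,-1],-px)).round(3))
E
```

```text
t: 6.07
position: [0.6416, -0.2044, 0.308]
eef_rot: [1.628, 1.472, -1.008]
contact_force: [-0.2, 1.0, -0.5]
width: 0.0
t: 6.48
position: [0.6417, -0.1993, 0.3092]
eef_rot: [1.27, 1.163, -1.282]
contact_force: [0.1, 1.1, -0.1]
width: 0.0173
[ 0.64165552 -0.19932249  0.3092113 ] [-0.36  0.4   1.11 -0.01  1.63  1.3 ] 0.017318855893172874 [ 0.006 -0.004 -0.014]
```

```bash
python3 - <<'E'
from rot import *
for c,n in(('top','t10.png'),('scene','s10.png')):
    s=ctrl.state();Rt=R.from_rotvec(s['eef_rot']).as_matrix();p=s['position']
    im,d=snap(c,n);yy,xx=np.mgrid[0:420,0:560]
    Q=unproj(c,np.c_[xx.ravel(),yy.ravel()],d.ravel());L=(Q-p)@Rt
    k=(np.abs(L[:,1])<.05)&(np.abs(L[:,2])<.07)&(L[:,0]>-.1)&(L[:,0]<.06);L=L[k];print(c,p.round(4),proj(c,[p]).round(1))
    for lo in np.arange(-.1,.05,.01):
        m=(L[:,0]>=lo)&(L[:,0]<lo+.01)
        if m.sum():print(round(lo,2),m.sum(),np.percentile(L[m],[2,98],axis=0).round(3).tolist())
a=cv2.imread('pics/s10.png')[20:220,250:450];cv2.imwrite('pics/c10.png',cv2.resize(a,None,fx=3,fy=3))
E
```

```text
top [ 0.6417 -0.1993  0.3092] [[374.5 129.4]]
-0.1 77 [[-0.1, -0.018, -0.024], [-0.09, -0.001, 0.05]]
-0.09 62 [[-0.09, -0.016, -0.024], [-0.08, 0.001, 0.046]]
-0.08 83 [[-0.08, -0.014, -0.028], [-0.07, 0.006, 0.037]]
-0.07 32 [[-0.07, -0.014, -0.027], [-0.061, 0.006, 0.027]]
-0.06 14 [[-0.059, -0.012, 0.006], [-0.051, 0.008, 0.015]]
-0.05 14 [[-0.05, -0.008, -0.017], [-0.041, 0.009, 0.02]]
-0.04 5 [[-0.039, 0.001, 0.006], [-0.031, 0.009, 0.006]]
-0.03 2 [[-0.03, 0.005, 0.007], [-0.029, 0.007, 0.007]]
scene [ 0.6413 -0.2008  0.3084] [[279.3  91.7]]
-0.1 122 [[-0.099, -0.016, -0.056], [-0.09, 0.012, 0.048]]
-0.09 91 [[-0.09, -0.013, -0.048], [-0.08, 0.013, 0.042]]
-0.08 90 [[-0.08, -0.012, -0.044], [-0.07, 0.012, 0.035]]
-0.07 48 [[-0.07, -0.011, -0.025], [-0.06, 0.007, 0.015]]
-0.06 53 [[-0.06, -0.01, -0.025], [-0.05, 0.008, 0.014]]
-0.05 52 [[-0.05, -0.011, -0.025], [-0.04, 0.008, 0.011]]
-0.04 46 [[-0.04, -0.01, -0.025], [-0.031, 0.009, 0.011]]
-0.03 18 [[-0.029, -0.009, -0.018], [-0.025, 0.011, 0.009]]
```

View pics/c10.png

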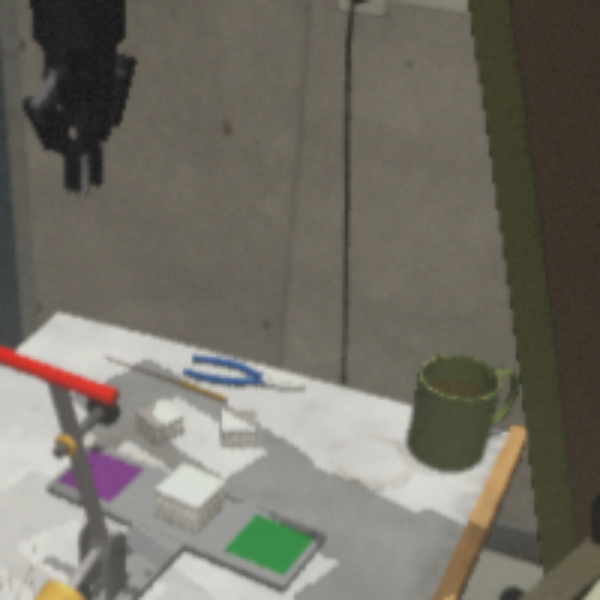

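```bash
python3 -m inch '[{"xyz":[-0.008,-0.001,-0.035],"angular":[0.006,-0.004,-0.014],"fingers":0.8},{"xyz":[-0.016,-0.002,-0.07],"angular":[0.006,-0.004,-0.014],"fingers":0.8},{"xyz":[-0.024,-0.003,-0.105],"angular":[0.006,-0.004,-0.014],"fingers":0.8},{"xyz":[-0.033,-0.004,-0.14],"angular":[0.006,-0.004,-0.014],"fingers":0.8},{"xyz":[-0.042,-0.005,-0.17],"angular":[0.006,-0.004,-0.014],"fingers":0.8}]';python3 -m inch '[{"xyz":[0,0,-0.03],"angular":[0,0,0],"fingers":0.8},{"xyz":[0,0,-0.06],"angular":[0,0,0],"fingers":0.8},{"xyz":[0,0,-0.08],"angular":[0,0,0],"fingers":0.8},{"xyz":[0,0,-0.095],"angular":[0,0,0],"fingers":0.8},{"xyz":[0,0,-0.1],"angular":[0,0,0],"fingers":0.8}]'
python3 - <<'E'
from rot import *
for c,n in(('top','t11.png'),('scene','s11.png')):
    s=ctrl.state();Rt=R.from_rotvec(s['eef_rot']).as_matrix();p=s['position']
    im,d=snap(c,n);yy,xx=np.mgrid[0:420,0:560]
    Q=unproj(c,np.c_[xx.ravel(),yy.ravel()],d.ravel());L=(Q-p)@Rt
    k=(np.abs(L[:,1])<.025)&(np.abs(L[:,2])<.04)&(L[:,0]>-.08)&(L[:,0]<.02)&(d.ravel()>0);L=L[k];Q=Q[k];print(c,p.round(4),'minz',Q[:,2].min())
    for lo in np.arange(-.08,.02,.01):
        m=(L[:,0]>=lo)&(L[:,0]<lo+.01)
        if m.sum():print(round(lo,2),m.sum(),np.percentile(L[m],[2,98],axis=0).round(3).tolist())
print(shift(frame([0,0,-1],-px)).round(3),s['width'])
a=cv2.imread('pics/s11.png')[110:230,250:400];b=cv2.imread('pics/t11.png')[130:250,300:450];cv2.imwrite('pics/c11.png',cv2.resize(np.hstack([a,b]),None,fx=2.6,fy=2.6,interpolation=2))
E
```

```text
t: 7.0
position: [0.5965, -0.2091, 0.1344]
eef_rot: [1.294, 1.163, -1.293]
contact_force: [0.3, -0.1, -0.2]
width: 0.0165
t: 7.42
position: [0.593, -0.2102, 0.0301]
eef_rot: [1.296, 1.169, -1.3]
contact_force: [-0.2, 0.8, 0.2]
width: 0.0171Traceback (most recent call last):
  File "<stdin>", line 6, in <module>
    return umr_minimum(a, axis, None, out, keepdims, initial, where)
ValueError: zero-size array to reduction operation minimum which has no identity
```

```bash
cat > view.py <<'E'
import sys
from rot import *
n=sys.argv[1]
s=ctrl.state();Rt=R.from_rotvec(s['eef_rot']).as_matrix();p=s['position']
im,d=snap('scene',f's{n}.png');yy,xx=np.mgrid[0:420,0:560]
Q=unproj('scene',np.c_[xx.ravel(),yy.ravel()],d.ravel());L=(Q-p)@Rt
k=(np.abs(L[:,1])<.02)&(np.abs(L[:,2])<.035)&(L[:,0]>-.06)&(L[:,0]<.02)&(d.ravel()>0);L=L[k];Q=Q[k];print(p.round(4))
for lo in np.arange(-.06,.01,.01):
    m=(L[:,0]>=lo)&(L[:,0]<lo+.01)
    if m.sum():print(round(lo,2),m.sum(),np.percentile(Q[m],[2,98],axis=0).round(3).tolist())
print(shift(frame([0,0,-1],-px)).round(3),s['contact_force'].round(1),s['joints'].round(2))
a=cv2.imread(f'pics/s{n}.png')[130:230,260:380];cv2.imwrite(f'pics/c{n}.png',cv2.resize(a,None,fx=5,fy=5,interpolation=2))
E
python3 view.py 12
```

```text
[ 0.5935 -0.2102  0.0306]
-0.06 33 [[0.583, -0.223, 0.081], [0.603, -0.188, 0.09]]
-0.05 28 [[0.584, -0.223, 0.071], [0.604, -0.185, 0.08]]
-0.04 29 [[0.584, -0.225, 0.061], [0.602, -0.187, 0.071]]
-0.03 5 [[0.588, -0.219, 0.058], [0.596, -0.194, 0.06]]
[-0.009 -0.009  0.01 ] [-0.9 -0.4  0.4] [-0.41  0.55  1.58  0.01  1.02  1.27]
```

View pics/c12.png

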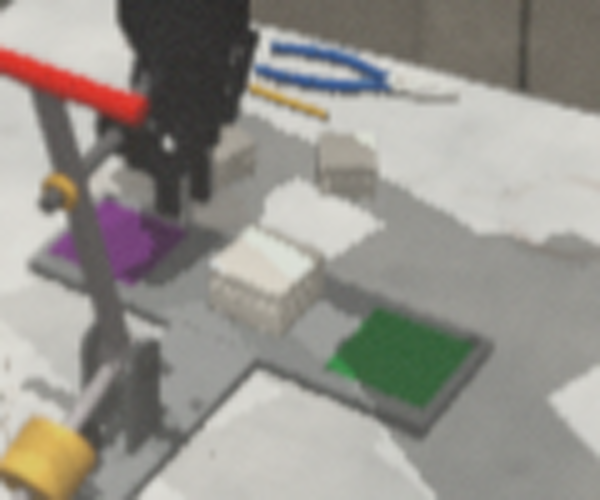

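View pics/t11.png

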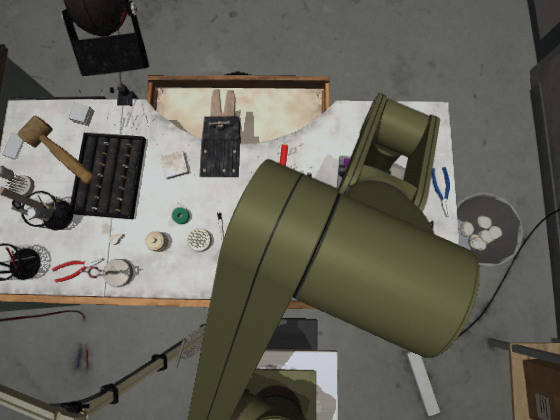

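```bash
python3 -m inch '[{"xyz":[0,0.001,-0.008],"angular":[-0.009,-0.009,0.01],"fingers":0.8},{"xyz":[0,0.001,-0.016],"angular":[-0.009,-0.009,0.01],"fingers":0.8},{"xyz":[0,0.001,-0.024],"angular":[-0.009,-0.009,0.01],"fingers":0.8},{"xyz":[0,0.001,-0.03],"angular":[-0.009,-0.009,0.01],"fingers":0.8},{"xyz":[0,0.001,-0.034],"angular":[-0.009,-0.009,0.01],"fingers":0.8}]';python3 view.py 13
```

```text
t: 7.93
position: [0.5946, -0.2095, -0.0021]
eef_rot: [1.287, 1.158, -1.287]
contact_force: [-0.7, 0.2, -0.0]
width: 0.017
[ 0.5946 -0.2095 -0.0021]
-0.06 25 [[0.584, -0.219, 0.048], [0.606, -0.185, 0.057]]
-0.05 33 [[0.584, -0.218, 0.038], [0.603, -0.184, 0.048]]
-0.04 20 [[0.586, -0.222, 0.029], [0.603, -0.186, 0.037]]
-0.03 5 [[0.588, -0.221, 0.023], [0.596, -0.194, 0.027]]
-0.02 123 [[0.578, -0.242, 0.011], [0.615, -0.175, 0.017]]
[-0.001 -0.002  0.   ] [-0.7  0.2 -0. ] [-0.41  0.59  1.62  0.    0.93  1.27]
```

View pics/c13.png

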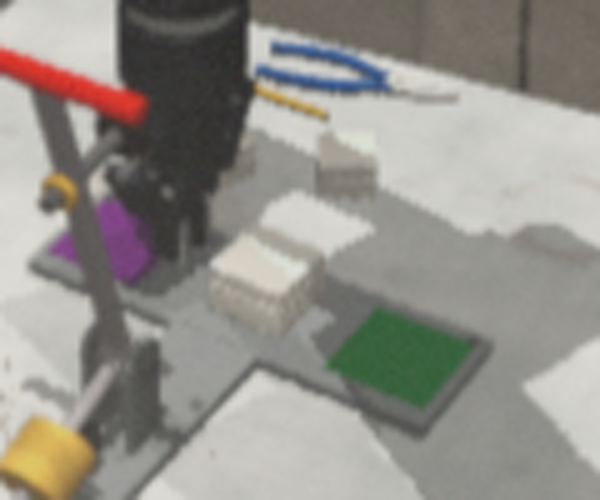

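```bash
python3 -m inch '[{"xyz":[-0.01,0.001,0],"angular":[0,0,0],"fingers":0.8},{"xyz":[-0.02,0.002,0],"angular":[0,0,0],"fingers":0.8},{"xyz":[-0.027,0.003,0],"angular":[0,0,0],"fingers":0.8},{"xyz":[-0.034,0.0035,0],"angular":[0,0,0],"fingers":0.8},{"xyz":[-0.042,0.0045,0],"angular":[0,0,0],"fingers":0.8}]';python3 -m inch '[{"xyz":[-0.008,0.001,0],"angular":[0,0,0],"fingers":0.8},{"xyz":[-0.016,0.0015,0],"angular":[0,0,0],"fingers":0.8},{"xyz":[-0.024,0.0025,0],"angular":[0,0,0],"fingers":0.8},{"xyz":[-0.03,0.003,0],"angular":[0,0,0],"fingers":0.8},{"xyz":[-0.034,0.0035,0],"angular":[0,0,0],"fingers":0.8}]';python3 view.py 14
```

```text
t: 8.4
position: [0.5516, -0.2047, -0.0023]
eef_rot: [1.287, 1.158, -1.287]
contact_force: [0.8, -0.2, 0.0]
width: 0.0171
t: 8.82
position: [0.5166, -0.2011, -0.0022]
eef_rot: [1.287, 1.158, -1.288]
contact_force: [0.5, 0.5, 0.2]
width: 0.0175
[ 0.5166 -0.2011 -0.0022]
-0.06 57 [[0.496, -0.218, 0.048], [0.528, -0.175, 0.058]]
-0.05 42 [[0.5, -0.215, 0.039], [0.526, -0.171, 0.048]]
-0.04 14 [[0.501, -0.202, 0.03], [0.524, -0.171, 0.037]]
-0.03 10 [[0.502, -0.189, 0.018], [0.526, -0.171, 0.027]]
-0.02 66 [[0.503, -0.198, 0.011], [0.538, -0.167, 0.017]]
[-0.001 -0.002  0.001] [0.5 0.5 0.2] [-0.45  0.51  1.79 -0.    0.83  1.23]
```

View pics/c14.png

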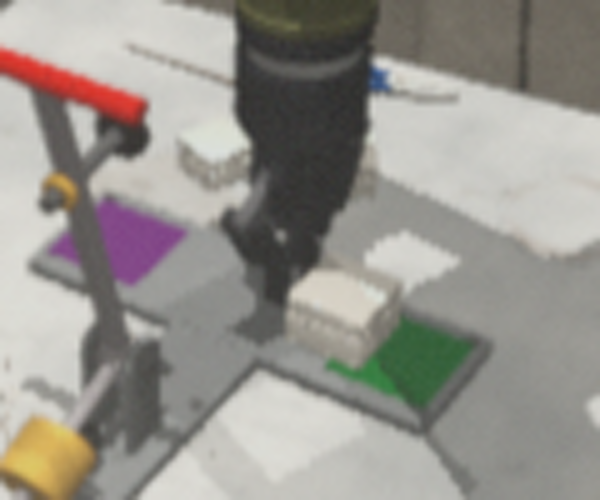

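```bash
python3 - <<'E'
from box import *
c=box('scene',((170,230),(305,350)));o=np.array([.5413,-.199]);print((c-o)@bx[:2],(c-o)@px[:2])
E
```

```text
box centre [ 0.48991434 -0.19380968] size (58.7620964050293, 68.5742416381836) ang 83.23957824707031 mean [ 0.48525309 -0.19188016] 235
-0.0564876582363609 0.0011845458923311816
```

```bash
cat > box2.py <<'E'
from rot import *
def go(cam,rc):
    f=np.load(f'/tmp/{cam}.npz');im=f['im'].astype(int);d=f['d'];(a,b),(c,e)=rc
    yy,xx=np.mgrid[a:b,c:e];uv=np.c_[xx.ravel(),yy.ravel()];Q=unproj(cam,uv,d[yy,xx].ravel());col=im[yy,xx].reshape(-1,3)
    k=(Q[:,2]>.042)&(Q[:,2]<.05)&(col.min(1)>90);q=Q[k,:2]*1000
    r=cv2.minAreaRect(q.astype(np.float32));cen=np.array(r[0])/1000;o=np.array([.5413,-.199])
    print(cam,cen.round(4),np.round(r[1],1),round(r[2],1),'n',k.sum(),'along,px:',((cen-o)@bx[:2]).round(4),((cen-o)@px[:2]).round(4))
if __name__=='__main__':
    import sys;cam=sys.argv[1]
    go(cam,((170,240),(305,360)) if cam=='scene' else ((180,270),(320,385)))
E
python3 box2.py scene
```

```text
scene [ 0.4836 -0.1947] [53.9 54.1] 82.4 n 209 along,px: -0.0578 -0.0018
```

```bash
python3 -m inch '[{"xyz":[-0.009,0.001,0],"angular":[0,0,0],"fingers":0.8},{"xyz":[-0.018,0.002,0],"angular":[0,0,0],"fingers":0.8},{"xyz":[-0.026,0.003,0],"angular":[0,0,0],"fingers":0.8},{"xyz":[-0.033,0.0035,0],"angular":[0,0,0],"fingers":0.8},{"xyz":[-0.037,0.004,0],"angular":[0,0,0],"fingers":0.8}]';python3 view.py 15; python3 box2.py scene
```

```text
t: 9.28
position: [0.4771, -0.1964, -0.0025]
eef_rot: [1.286, 1.161, -1.289]
contact_force: [0.3, -0.4, 0.1]
width: 0.017
[ 0.4771 -0.1964 -0.0025]
-0.06 63 [[0.457, -0.215, 0.048], [0.486, -0.168, 0.057]]
-0.05 38 [[0.458, -0.211, 0.038], [0.491, -0.166, 0.048]]
-0.04 21 [[0.461, -0.194, 0.028], [0.49, -0.166, 0.037]]
-0.03 9 [[0.46, -0.181, 0.018], [0.486, -0.165, 0.026]]
-0.02 67 [[0.462, -0.191, 0.011], [0.499, -0.162, 0.017]]
[-0.002 -0.004  0.001] [ 0.3 -0.4  0.1] [-0.47  0.48  1.88 -0.    0.79  1.21]
scene [ 0.4444 -0.1897] [52.5 52.6] 83.5 n 210 along,px: -0.0973 -0.001
```

View pics/c15.png

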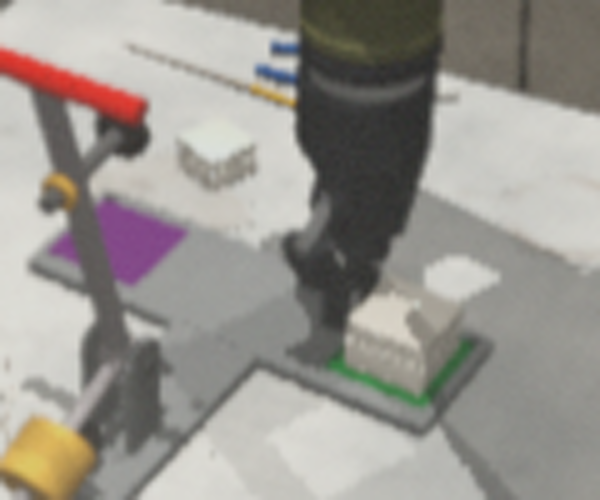

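```bash
python3 -m inch '[{"xyz":[0.01,-0.001,0],"angular":[0,0,0],"fingers":0.8},{"xyz":[0.03,-0.003,0.005],"angular":[0,0,0],"fingers":0.8},{"xyz":[0.05,-0.005,0.035],"angular":[0,0,0],"fingers":0.8},{"xyz":[0.06,-0.02,0.07],"angular":[0,0,0],"fingers":0.8},{"xyz":[0.065,-0.04,0.105],"angular":[0,0,0],"fingers":0.8}]';python3 -m inch '[{"xyz":[0,-0.03,0.025],"angular":[0,0,0],"fingers":0.8},{"xyz":[0,-0.065,0.04],"angular":[0,0,0],"fingers":0.8},{"xyz":[0,-0.1,0.06],"angular":[0,0,0],"fingers":0.8},{"xyz":[0,-0.14,0.07],"angular":[0,0,0],"fingers":0.8},{"xyz":[0,-0.18,0.08],"angular":[0,0,0],"fingers":0.8}]'; python3 -m inch '[{"xyz":[0,-0.03,0.01],"angular":[0,0,0],"fingers":0.8},{"xyz":[-0.02,-0.06,0.02],"angular":[0,0,0],"fingers":0.8},{"xyz":[-0.04,-0.09,0.02],"angular":[0,0,0],"fingers":0.8},{"xyz":[-0.06,-0.12,0.02],"angular":[0,0,0],"fingers":0.8},{"xyz":[-0.06,-0.12,0.02],"angular":[0,0,0],"fingers":0.8}]'
python3 view.py 16;python3 box2.py scene; python3 - <<'E'
from rot import *
snap('top','t16.png')
E
python3 box2.py top
```

```text
t: 9.75
position: [0.5437, -0.2353, 0.1033]
eef_rot: [1.285, 1.163, -1.288]
contact_force: [1.5, 0.6, -1.2]
width: 0.0173
t: 10.17
position: [0.545, -0.4173, 0.1852]
eef_rot: [1.284, 1.161, -1.286]
contact_force: [0.3, 0.0, -0.6]
width: 0.0171
t: 10.58
position: [0.4813, -0.5444, 0.205]
eef_rot: [1.284, 1.156, -1.293]
contact_force: [0.8, 0.2, 0.6]
width: 0.0172
[ 0.4813 -0.5444  0.205 ]
-0.06 30 [[0.472, -0.552, 0.255], [0.494, -0.519, 0.265]]
-0.05 28 [[0.472, -0.554, 0.246], [0.491, -0.518, 0.254]]
-0.04 24 [[0.472, -0.554, 0.235], [0.494, -0.521, 0.244]]
-0.03 7 [[0.474, -0.556, 0.231], [0.496, -0.528, 0.235]]
[ 0.    -0.002  0.002] [0.8 0.2 0.6] [-0.9   0.52  1.15 -0.01  1.47  0.78]
scene [ 0.4424 -0.1893] [55.4 50.8] 85.9 n 203 along,px: -0.0993 -0.0008
top [ 0.4412 -0.1894] [50.1 50.1] 83.4 n 348 along,px: -0.1005 -0.001
```

View pics/t16.png

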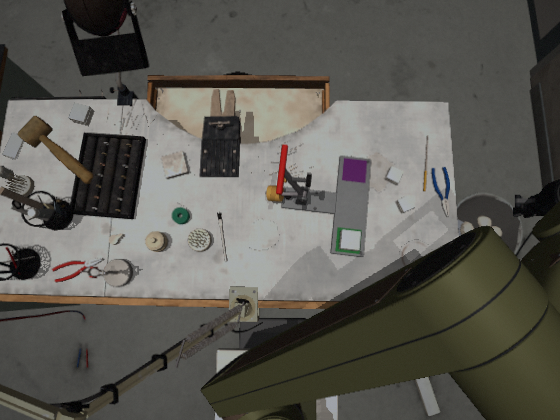

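View pics/c16.png

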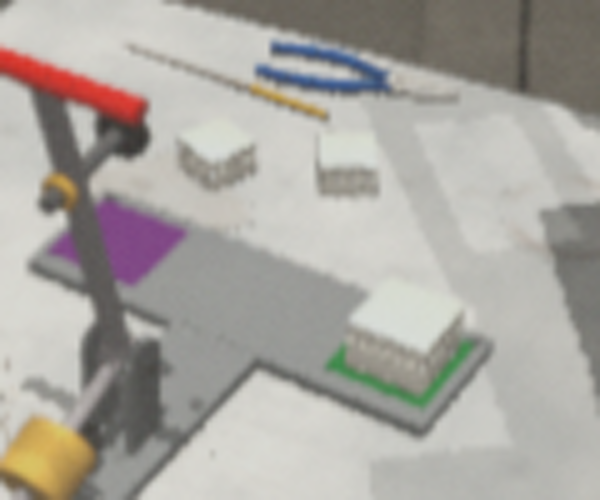

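The box stands centred on the green felt at top pixel (348,240). The press arm is up, with its handle at (283,165), and the look-alikes at (394,176) and (406,204) have not moved. The robot touches nothing, so I'm handing in.

```bash
python3 -c "
from cell import ctrl
print(ctrl.sign_off())"
```

```text
the job is handed in; nothing more can be done
None
```

The job is done and handed in at about 10.7 s. With closed fingertips under the near half of the red handle, I pushed the press arm up past its balance point. It then fell to its stop by itself. After that I pushed the ring box about 92 mm along the bed onto the green felt from its far side. Nothing was gripped.

**Last checks:**
- **Box:** it stands upright, about 1 mm from the felt centre (top camera: 100.5 mm from the bed's middle; scene camera: 99.3 mm).
- **Press arm:** it was still at its stop in the last pictures of both cameras.
- **Other things:** the two look-alike boxes and the bystanders look unmoved in the pictures.
- **Forces:** the tool force readings I saw stayed under 4 N.

**What disagreed:**
- **Fingertips:** both cameras showed them about 34 mm farther back along the tool axis than the reported TCP and the stated 11 mm imply. I went by the images, and the contacts agreed with them.
- **Box start:** once the arm was up, the box measured about 8 mm nearer the green felt than the bed's middle. I don't know whether it stood there from the start or shifted as the foot lifted.

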